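# Put the carver's chisels and stone away in the tool tray

## Robot

A 6-joint arm with a two-finger parallel gripper is mounted at the origin on the work surface. World frame = base frame: x ahead of the robot, y to its left, z up, the work surface at z = 0. Lengths are in mm, angles in rad, forces in N, time in s.
With the tool pointing down it reaches from about 300 to 775 mm from the base axis. Payload 14.6 kg.
Tool frame: the origin (TCP) lies midway between the tips of the shut fingers; the grasp point (between the pads) lies 19 mm behind it; z points along the fingers, y is the line along which they close (so a half turn about z gives the same grasp; the last joint's range is limited). The gripper opens to 85 mm and grips with 20 to 120 N. Pads are 22 mm wide; open, the fingers measure 114 mm over their backs; the gripper's body (76 mm by 85 mm) begins 54 mm behind the grasp point. The pads swing forward as they close: fully open they stand 13 mm farther back than shut.
Start: joints at [-1.255, 0.3, 1.521, -0, 1.321, -0.067], TCP at [205.428, -510.185, 231.281] pointing down, gripper open.
Joint ranges: [-3.03, 3.03], [-0.79, 2.21], [0.23, 2.52], [-1.04, 4.18], [0, 3.07], [-2.55, 2.55]. Speed limits (rad/s): [2.22, 2.22, 2.57, 3.14, 3.14, 3.14].

## Interface

Orientations are given as a unit quaternion [w, x, y, z].
In Python, from rig import telemetry, grab_frame, get_calibration, arm, recognise, tip_of gives the robot as it stands. The module is installed in compiled form; this text tells all that it offers.
- The arm moves only by the tool step_arm, never from a script. Its argument "commands" is a list of rows, each a list of 7 numbers: the turn, a rotation vector about the tool's x, y, z in degrees, then the shift along the tool's x, y, z in m, then the finger opening in m, from 0 to 0.0854. In form: [[ax, ay, az, dx, dy, dz, jaw], ...]. A call has 1 to 20 rows; each row is the pose to reach, as a shift and turn from the pose commanded when the call began, along the tool's axes at that moment; what a row does not reach only later rows make up. A row lasts 1/8 s, in which the tool goes at most 62.5 mm and 10.7 degrees, less where a joint would pass 70% of its speed; a pose out of reach is approached as far as the arm can. A call with a gripper value outside its range is refused whole. The fingers move at their own pace and stop on an object; "force" is the grip in N (left out, the last holds). Time passes only in rows, so rows that repeat a pose let the fingers close. It gives the time, the measured TCP pose, the force, the opening and the grip force at its end, in the units of the state.
- telemetry.observe(): the state, without advancing time (a new reading comes with each control period).
- grab_frame(name): name is "side" or "top"; returns the picture (420x560x3 uint8, red, green, blue); there is no depth.
- get_calibration(name): a dict with "camera_matrix" (3x3 intrinsics, pixels), "k1" (the pictures are not rectified: a ray, as slopes to the right and down, at radius r is drawn at 1 + k1 r^2 times it, then the intrinsics apply), "R" (3x3) and "t" (3): a world point X has camera coordinates R X + t. Camera axes: x right, y down, z forward; pixel columns grow to the right and rows downward; lengths in mm; the calibration is good to about 2 mm. A picture is of the moment at which its call begins. get_calibration takes no time and is no camera call.
- arm.hand_in(): hands the job in; it is judged then, once.
Trained networks look in the newest picture that a camera, given by its name, has taken for a name from the list of things; names that differ only in an ending like _2 or _b are one class to them, and where a whole thing is asked for, a point or a joint stands for the part that bears it (a point fixed in the world has none). Each returns a list of dicts, best first, with "confidence" (0 to 1); they miss things now and then, are a little off and sometimes report something else, mostly with a low value. They report only what shows in the picture. A call takes as long as a camera call. They do not tell look-alikes from the thing itself.
- recognise(camera, name): "centre" ([column, row] in pixels, amid what is visible of it).
- tip_of(camera, name): "centre" ([column, row] in pixels: a listed point, or the origin of a listed thing).
The state is a dict: "time": time; "joints": joint angles; "qd": joint speeds; "tau": joint torques, N m; "eef_pos": TCP position; "orientation": TCP orientation; "force": force on the tool from outside, world axes, zero at the start; "torque": the same for the moment, N m; "grip_width": opening from 0.0 (shut) to 1.0 (fully open); "grasp_force": force on a finger pad.
Only numpy, scipy, OpenCV 4.12 (cv2) and the standard library are available. Lean on these libraries where they do the work, as an engineer would, in place of code of your own. Each camera call takes 0.05 s, during which the arm holds its last target. There are 200 camera calls.

## Task

Put the three chisels and the grey sharpening stone away in the low tray, down on its floor between the dividers: each chisel centred lengthwise in its own lane, either way round, the broadest blade in the widest lane, the middle one in the middle-sized lane, the narrowest in the narrow lane, and the stone flat along the cross bay. Leave the rasp, the brush and the notched wood offcut where they lie on the bench.

Things in the scene. Friction and masses are not known exactly. Their poses are not given: they have to be found in the camera images.
- tray: Low fixed tray 229 x 194 mm, any yaw; origin: underside centre, on the bench, z up. Pale floor 4 mm thick; dark 5 mm walls and dividers, tops 11 mm above the bench. Lanes along x, clear from x -109.5 to 50.5 mm: narrow 44 mm wide, middle at y -70; middle-sized 58 mm, y -14; wide 72 mm, y +56. Cross bay at the +x end: x 55.5 to 109.5 (middle 82.5), 184 mm long in y (middle 0).
- broad_chisel: Pale wood handle 85 mm, 26 x 26 mm soft-edged square, from x -67.5 to +17.5 mm; then to +67.5 a bright steel blade 4 mm thick that flares like a fishtail to a straight edge 38 mm broad. About 90 g. Origin on the handle axis at mid-length, 13 mm above its support: it balances there, grip it there across y. x along the tool, z up. The broadest of the three chisels; wanted in the tray.
- medium_chisel: Pale wood handle 85 mm, 26 x 26 mm soft-edged square, from x -67.5 to +17.5 mm; then to +67.5 a bright steel blade 4 mm thick, 18 mm wide all along, square-ended. About 90 g. Origin on the handle axis at mid-length, 13 mm above its support: it balances there, grip it there across y. x along the tool, z up. The middle one of the three chisels; wanted in the tray.
- narrow_chisel: Pale wood handle 85 mm, 26 x 26 mm soft-edged square, from x -67.5 to +17.5 mm; then to +67.5 a bright steel blade 4 mm thick, only 7 mm wide all along. About 90 g. Origin on the handle axis at mid-length, 13 mm above its support: it balances there, grip it there across y. x along the tool, z up. The narrowest of the three chisels; wanted in the tray.
- stone: Grey sharpening stone, a plain block 75 mm (x) x 34 mm (y) x 24 mm (z) with rounded edges, about 130 g, lying flat. Origin at its middle, 12 mm above what it lies on. Wanted in the tray.
- rasp: Pale wood handle 85 mm, 26 x 26 mm soft-edged square, from x -67.5 to +17.5 mm; then to +67.5 a thick dark steel blade, 20 mm wide at the root and stepping down to a narrow point. About 90 g. Origin on the handle axis at mid-length, 13 mm above its support: it balances there, grip it there across y. x along the tool, z up. Does not belong in the tray: leave it alone.
- brush: Pale wood handle 85 mm, 26 x 26 mm soft-edged square, from x -67.5 to +17.5 mm; then to +67.5 a copper ferrule and a black 30 mm wide bristle block. About 90 g. Origin on the handle axis at mid-length, 13 mm above its support: it balances there, grip it there across y. x along the tool, z up. Does not belong in the tray: leave it alone.
- offcut: Offcut of pale wood the size of the stone, 75 mm (x) x 34 mm (y) x 24 mm (z), with a 25 mm wide, 10 mm deep notch across the middle of its top; lying flat. Origin at its middle, 12 mm above the bench. Does not belong in the tray: leave it alone.
Things that resemble listed ones, but are neither listed nor needed, are in the scene too. What is shaped like the stone but green is not meant. What is shaped like the narrow_chisel but pink is not meant.

How it is judged:
By the outcome, as a careful person would: the job done as asked, in the order asked, and still so for the second after the job is handed in, with the robot touching nothing.
It also fails if it takes over 112 s, if anything falls off the work surface, if the arm or the gripper's body presses on something with over 40 N, if the wrist force passes 120 N, or if a joint passes its speed limit or range.

## Working session

There is one attempt and no reset: what is moved stays moved. The work goes in short steps, Python scripts to look and compute and a tool call to move; the robot and the scene stay as the last step left them, time stands still between calls to the robot, and variables do not carry over. Pictures are saved under pics/ and viewed, at most 14 in all, crops included, and the job is handed in when it is done.

Besides the shell and the picture viewer there is one more tool, called as name(argument=value, ...), one argument or row to a line, values as JSON. step_arm: Moves the arm, as the interface text tells. Its arguments: {"type":"object","properties":{"commands":{"type":"array","items":{"type":"array","items":{"type":"number"}}},"force":{"type":"number"}},"required":["commands"]}

```bash
mkdir -p pics; cat > h.py <<'E'
import numpy as np, cv2
from rig import telemetry, grab_frame, get_calibration, arm, recognise, tip_of
from scipy.spatial.transform import Rotation as Rn
def cal(n):
    c=get_calibration(n); return [np.array(c[k],float) for k in("camera_matrix","R","t")]+[float(c["k1"])]
def unproj(n,px,z):
    K,R,t,k1=cal(n); d=(np.array(px,float)-K[:2,2])/[K[0,0],K[1,1]]
    s=d.copy()
    for _ in range(30): s=d/(1+k1*(s@s))
    ray=R.T@np.r_[s,1]; c=-R.T@t
    return c+ray*(z-c[2])/ray[2]
def proj(n,X):
    K,R,t,k1=cal(n); p=R@np.array(X,float)+t; s=p[:2]/p[2]; s=s*(1+k1*(s@s))
    return K[:2,:2]@s+K[:2,2]
def save(n,f,crop=None,scale=1):
    im=grab_frame(n)[:,:,::-1]
    if crop: a,b,c,d=crop; im=im[b:d,a:c]
    im=cv2.resize(im,None,fx=scale,fy=scale,interpolation=cv2.INTER_CUBIC); cv2.imwrite(f,im)
E
python3 - <<'E'
from h import *
save("top","pics/a.png",None,1.42); save("side","pics/b.png",None,1.42)
for n in("top","side"):
    K,R,t,k1=cal(n); print(n,K.round(1).tolist(),(-R.T@t).round(0),R.round(2).tolist(),k1)
for o in "tray broad_chisel medium_chisel narrow_chisel stone rasp brush offcut".split():
    print(o,[(np.round(d["centre"]).tolist(),round(d["confidence"],2)) for d in recognise("top",o)],[(np.round(d["centre"],1).tolist(),round(d["confidence"],2)) for d in tip_of("top",o)])
s=telemetry.observe();print(s["time"],s["orientation"],s["eef_pos"],s["grip_width"])
E
```

```text
top [[535.4, 0.0, 278.8], [0.0, 535.4, 206.1], [0.0, 0.0, 1.0]] [ 408.  -80. 1282.] [[0.02, -1.0, 0.01], [-0.99, -0.03, -0.1], [0.1, -0.01, -0.99]] -0.13218257816804044
side [[457.5, 0.0, 282.6], [0.0, 457.5, 201.1], [0.0, 0.0, 1.0]] [348. 617. 732.] [[-0.96, -0.29, 0.01], [-0.2, 0.64, -0.74], [0.21, -0.71, -0.67]] -0.05970935039102372
tray [([150.0, 220.0], 0.92)] [([149.3, 220.0], 0.6)]
broad_chisel [([254.0, 233.0], 0.77)] [([249.5, 232.7], 0.57)]
medium_chisel [([347.0, 241.0], 0.96)] [([351.1, 238.4], 0.64)]
narrow_chisel [([299.0, 176.0], 0.66), ([416.0, 124.0], 0.65)] [([300.5, 163.5], 0.88), ([407.3, 121.9], 0.87)]
stone [([391.0, 290.0], 0.94), ([398.0, 243.0], 0.78)] [([430.9, 204.6], 0.94), ([392.1, 288.8], 0.81), ([399.5, 242.7], 0.69)]
rasp [([302.0, 239.0], 0.69)] [([302.3, 237.7], 0.9)]
brush [([251.0, 171.0], 0.7)] [([249.7, 170.1], 0.84)]
offcut [([345.0, 166.0], 0.96)] [([348.2, 168.5], 0.6)]
0.9 [ 7.38331801e-07  9.81736523e-01  1.90245627e-01 -1.23986330e-05] [ 205.43145882 -510.17636617  231.28206829] 1.0000583097301632
```

View pics/a.png

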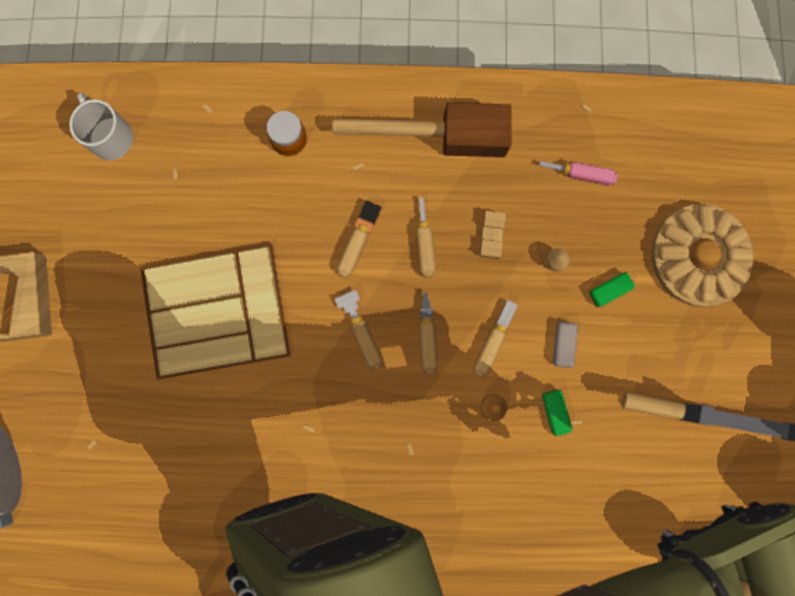

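View pics/b.png

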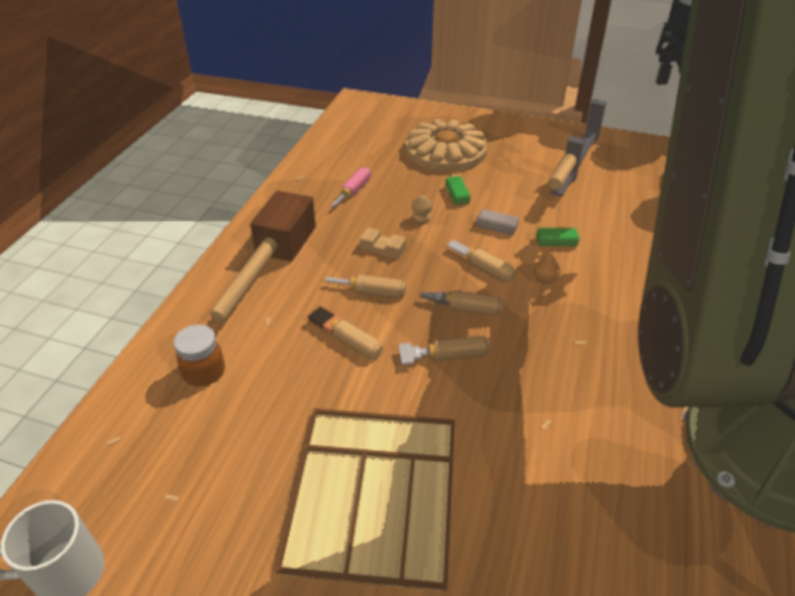

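The top view shows the tray at about (150,220) px, with its cross bay to the image right and the wide lane at the top.
- **Chisels:** fishtail chisel at (250,233), medium at (350,238), narrow pale-handled at (300,165). The pink one at (416,122) is a look-alike.
- **Stones:** grey at (398,243); the two green ones, at (431,204) and (392,290), are look-alikes.
- **Leave alone:** rasp at (302,238), brush at (250,170), offcut at (347,165).

I'll confirm these in an enlarged crop and get the precise axes from it.

```bash
python3 - <<'E'
from h import *
save("top","pics/c.png",(225,130,465,310),3.3); save("top","pics/d.png",(90,160,215,275),5)
E
```

```text
(no output)
```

View pics/c.png

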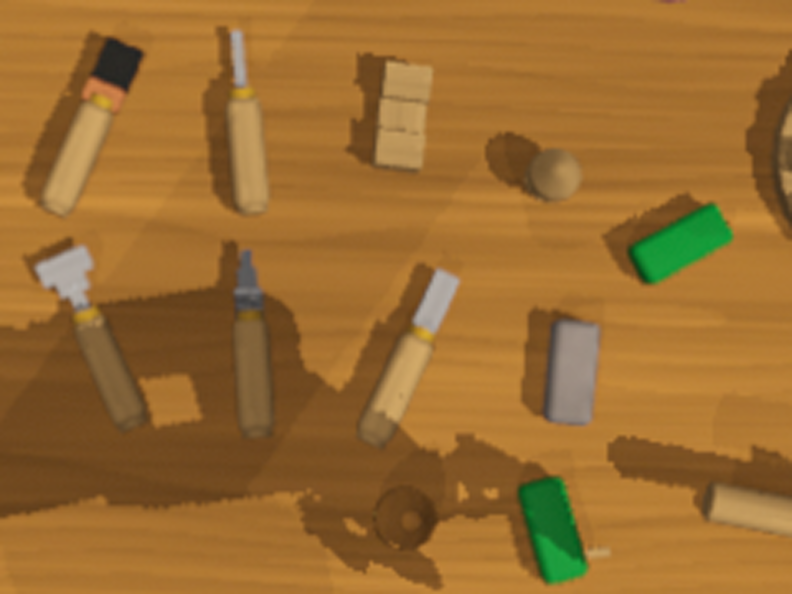

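View pics/d.png

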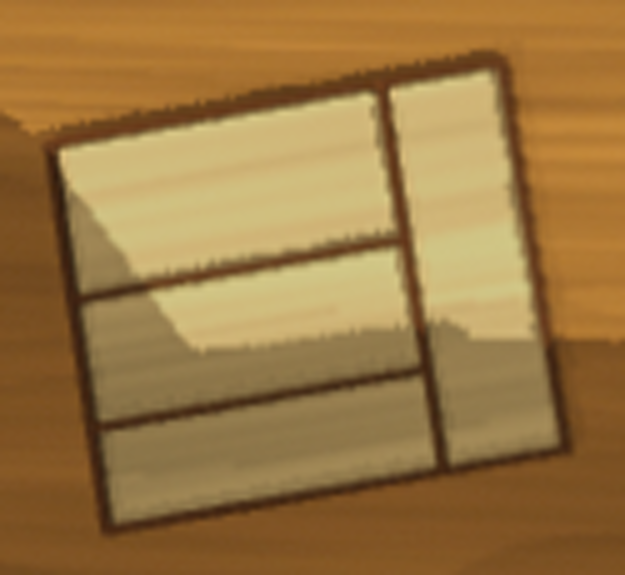

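The crop confirms each target:
- Fishtail broad chisel: blade (61,255), butt (130,424) in crop pixels.
- Narrow chisel with grey blade and pale handle: (236,31) to (252,212).
- Medium 18 mm blade: (447,273) to (374,440).
- Grey stone: (573,371).

The brush, rasp (dark stepped blade), notched offcut and green blocks are clearly different. The tray's widest lane is at the top of the image. I'll compute poses and check them with an overlay.

```bash
cat > p.py <<'E'
from h import *
from scipy.optimize import least_squares
def c(p): return np.array(p)/3.3+[225,130]
def d(p): return np.array(p)/5+[90,160]
def T(pose,P): # pose x,y,yaw
    P=np.array(P,float); q=P.copy(); cs,sn=np.cos(pose[2]),np.sin(pose[2])
    q[:,0]=pose[0]+cs*P[:,0]-sn*P[:,1]; q[:,1]=pose[1]+sn*P[:,0]+cs*P[:,1]; return q
def fit(P,px,x0):
    r=least_squares(lambda v:np.ravel([proj("top",a)-b for a,b in zip(T(v,P),px)]),x0)
    return r.x,np.sqrt(2*r.cost/len(px))
E
python3 - <<'E'
from p import *
P={}
for n,tip,butt in(("broad_chisel",(61,255),(130,424)),("medium_chisel",(447,273),(374,440)),("narrow_chisel",(236,31),(252,212))):
    P[n],r=fit([[67.5,0,13],[-67.5,0,13]],[c(tip),c(butt)],[450,0,0.1]); print(n,P[n].round(3),"rms",r)
P["stone"],r=fit([[37.5,17,24],[37.5,-17,24],[-37.5,-17,24],[-37.5,17,24]],[c(q) for q in((555,320),(599,323),(592,420),(546,416))],[450,-200,0]); print("stone",P["stone"].round(3),r)
P["tray"],r=fit([[-114.5,97,11],[114.5,97,11],[114.5,-97,11],[-114.5,-97,11]],[d(q) for q in((47,148),(503,59),(568,450),(106,528))],[450,200,-1.5]); print("tray",P["tray"].round(3),r)
ims=grab_frame("top"); 
grab_frame("side")
for n in P:
    z=0 if n=="tray" else 12 if n=="stone" else 13
    for cam in("top","side"):
        print(n,cam,[(unproj(cam,q["centre"],z)[:2].round(1),round(q["confidence"],2)) for q in tip_of(cam,n)])
import json; json.dump({k:list(v) for k,v in P.items()},open("P.json","w"))
S=3.3
im=cv2.resize(ims[130:310,225:465,::-1],None,fx=S,fy=S,interpolation=cv2.INTER_CUBIC)
im2=cv2.resize(ims[160:275,90:215,::-1],None,fx=S,fy=S,interpolation=cv2.INTER_CUBIC)
def dr(im,off,pose,pts,col):
    q=np.array([(proj("top",a)-off)*S for a in T(pose,pts)]).round().astype(np.int32); cv2.polylines(im,[q],True,col,1)
for n,w in(("broad_chisel",19),("medium_chisel",9),("narrow_chisel",3.5)):
    dr(im,[225,130],P[n],[[-67.5,-13,13],[17.5,-13,13],[17.5,13,13],[-67.5,13,13]],(0,0,255))
    dr(im,[225,130],P[n],[[17.5,-w,13],[67.5,-w,13],[67.5,w,13],[17.5,w,13]],(255,0,0))
dr(im,[225,130],P["stone"],[[37.5,17,24],[37.5,-17,24],[-37.5,-17,24],[-37.5,17,24]],(0,0,255))
t=P["tray"]
for x0,x1,y0,y1 in((-109.5,50.5,-92,-48),(-109.5,50.5,-43,15),(-109.5,50.5,20,92),(55.5,109.5,-92,92)):
    dr(im2,[90,160],t,[[x0,y0,11],[x1,y0,11],[x1,y1,11],[x0,y1,11]],(0,0,255))
im[:im2.shape[0]*0+0]=im[:0]
h=np.zeros((594+0,800,3),np.uint8); h[:,:792]=im; cv2.imwrite("pics/e.png",h); cv2.imwrite("pics/f.png",im2)
E
```

```text
broad_chisel [ 4.75199e+02 -3.28600e+01  4.15000e-01] rms 0.7376008052210143
medium_chisel [ 4.68441e+02 -2.60373e+02 -4.00000e-01] rms 0.6089063823952404
narrow_chisel [ 6.36918e+02 -1.36538e+02  1.06000e-01] rms 0.13351869320254153
stone [ 4.60739e+02 -3.76366e+02 -7.60000e-02] 1.1760152253501543
tray [501.785 215.332  -1.364] 1.3896517354997726
broad_chisel top [(array([475.6, -40.7]), 0.77)]
broad_chisel side []
medium_chisel top [(array([ 466.6, -260.9]), 0.66)]
medium_chisel side [(array([ 465.8, -248.6]), 0.57)]
narrow_chisel top [(array([ 642.3, -136.1]), 0.87), (array([ 762.6, -401.5]), 0.73), (array([475.5, -29.3]), 0.53)]
narrow_chisel side [(array([ 636.6, -129.3]), 0.91), (array([ 760.5, -401.4]), 0.81)]
stone top [(array([ 349.2, -361.5]), 0.98), (array([ 461.2, -374.7]), 0.9), (array([ 634.6, -133.4]), 0.69), (array([ 644. , -249.8]), 0.51)]
stone side [(array([ 548.9, -439.6]), 0.77), (array([ 349.4, -355.1]), 0.63), (array([ 457.7, -384.6]), 0.53), (array([478.6, -27.3]), 0.39)]
tray top [(array([503.1, 214.3]), 0.56), (array([ 639.5, -134.8]), 0.18)]
tray side [(array([498.8, 221.7]), 0.72)]
```

View pics/e.png

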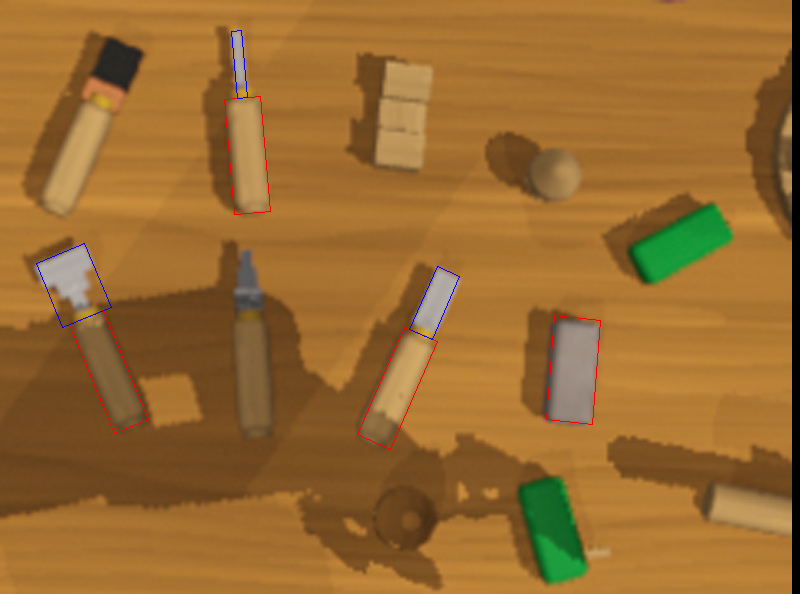

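View pics/f.png

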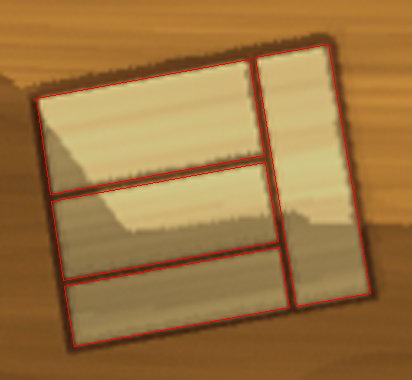

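The overlay fits all the targets and the tray lanes to about 1–2 mm. I'll place the stone first so its fingers never pass near the chisel ends, then the chisels.

```bash
cat > go.py <<'E'
# args: pick|place name [z]; prints tool-frame shift (m), turn (deg) from present pose to the target at TCP z=0 height given
import sys,json
from p import *
P=json.load(open("P.json")); s=telemetry.observe()
R=Rn.from_quat(np.array(s["orientation"]),scalar_first=True).as_matrix(); X=np.array(s["eef_pos"])
lane={"stone":(82.5,0,np.pi/2),"broad_chisel":(-29.5,56,np.pi),"medium_chisel":(-29.5,-14,np.pi),"narrow_chisel":(-29.5,-70,np.pi)}
pick={"stone":0,"broad_chisel":0,"medium_chisel":np.pi,"narrow_chisel":0}
def tgt(k,n):
    if k=="pick": x,y,a=P[n]; return x,y,a+pick[n]
    a=lane[n]; q=T(P["tray"],[[a[0],a[1],0]])[0]; return q[0],q[1],P["tray"][2]+a[2]
print("t",round(s["time"],2),"tcp",X.round(1),"tilt",np.degrees(np.arccos(-R[2,2])).round(2),"w",round(s["grip_width"],3),"F",round(s["grasp_force"],1),np.round(s["force"],1),"q",np.round(s["joints"],2))
for k,n in zip(sys.argv[1::2],sys.argv[2::2]):
    x,y,a=tgt(k,n); yaw=np.arctan2(R[1,0],R[0,0]); az=-np.degrees((a-yaw+np.pi)%(2*np.pi)-np.pi)
    d=R.T@(np.array([x,y,0])-X)
    q6=np.arctan2(y,x)+np.pi/2-a
    print(k,n,"world",np.round([x,y,a],2),"az",az.round(2),"d",(d/1000).round(4),"q6~",round(q6,2))
E
python3 go.py pick stone place stone
```

```text
t 1.6 tcp [ 205.4 -510.2  231.3] tilt 0.0 w 1.001 F 0.0 [0.2 0.2 0.6] q [-1.25  0.3   1.52  0.    1.32 -0.07]
pick stone world [ 4.6074e+02 -3.7637e+02 -8.0000e-02] az 26.29 d [ 0.2868 -0.0288  0.2313] q6~ 0.96
place stone world [5.1869e+02 1.3458e+02 2.1000e-01] az 10.11 d [ 0.5314 -0.4811  0.2313] q6~ 1.62
```

step_arm(
  commands=[
    [8,0,0,0,0,0,0.06],
  ],
  force=60,
)

```text
time: 1.72
eef_pos: [205.2, -509.6, 232.2]
orientation: [-0.069, 0.979, 0.19, -0.013]
force: [-0.2, -0.1, 0.8]
grip_width: 0.819
grasp_force: 0.0
```

I put that turn on the wrong axis, tilting the tool 8° in free air and touching nothing. I'll undo it before going on.

step_arm(
  commands=[
    [-8,0,0,0,0,0,0.06],
    [-8,0,0,0,0,0,0.06],
    [-8,0,0,0,0,0,0.06],
    [-8,0,0,0,0,0,0.06],
  ],
)

```text
time: 2.22
eef_pos: [205.5, -510.3, 231.6]
orientation: [-0.0, 0.982, 0.19, -0.0]
force: [-0.5, 0.0, 0.0]
grip_width: 0.702
grasp_force: 0.0
```

```bash
python3 go.py pick stone
```

```text
t 2.23 tcp [ 205.5 -510.3  231.6] tilt 0.03 w 0.702 F 0.0 [-0.5  0.   0. ] q [-1.25  0.3   1.52 -0.    1.32 -0.07]
pick stone world [ 4.6074e+02 -3.7637e+02 -8.0000e-02] az 26.29 d [ 0.2868 -0.0288  0.2316] q6~ 0.96
```

step_arm(
  commands=[
    [0,0,8,0.05,-0.005,0.02,0.06],
    [0,0,16,0.1,-0.01,0.045,0.06],
    [0,0,24,0.15,-0.015,0.07,0.06],
    [0,0,26.3,0.2,-0.02,0.095,0.06],
    [0,0,26.3,0.25,-0.025,0.12,0.06],
    [0,0,26.3,0.287,-0.029,0.141,0.06],
    [0,0,26.3,0.287,-0.029,0.141,0.06],
    [0,0,26.3,0.287,-0.029,0.165,0.06],
    [0,0,26.3,0.287,-0.029,0.19,0.06],
    [0,0,26.3,0.287,-0.029,0.21,0.06],
    [0,0,26.3,0.287,-0.029,0.222,0.06],
    [0,0,26.3,0.287,-0.029,0.222,0.06],
    [0,0,26.3,0.287,-0.029,0.222,0.06],
    [0,0,26.3,0.287,-0.029,0.222,0.02],
    [0,0,26.3,0.287,-0.029,0.222,0.02],
    [0,0,26.3,0.287,-0.029,0.222,0.02],
    [0,0,26.3,0.287,-0.029,0.222,0.02],
    [0,0,26.3,0.287,-0.029,0.222,0.02],
    [0,0,26.3,0.287,-0.029,0.222,0.02],
  ],
  force=60,
)

```text
time: 4.6
eef_pos: [461.2, -376.4, 10.2]
orientation: [0.0, 0.999, -0.038, 0.001]
force: [-0.4, 0.9, 6.4]
grip_width: 0.38
grasp_force: 60.8
```

```bash
python3 go.py place stone
```

```text
t 4.6 tcp [ 461.2 -376.4   10.2] tilt 0.09 w 0.38 F 60.8 [-0.4  0.9  6.4] q [-0.75  0.66  1.55  0.    0.93  0.9 ]
place stone world [5.1869e+02 1.3458e+02 2.1000e-01] az -16.19 d [ 0.0184 -0.5139  0.0098] q6~ 1.62
```

step_arm(
  commands=[
    [0,0,0,0,0,-0.03,0.02],
    [0,0,0,0,0,-0.07,0.02],
    [0,0,0,0.002,-0.03,-0.1,0.02],
    [0,0,-4,0.004,-0.08,-0.1,0.02],
    [0,0,-8,0.006,-0.13,-0.1,0.02],
    [0,0,-12,0.008,-0.18,-0.1,0.02],
    [0,0,-16.2,0.01,-0.23,-0.1,0.02],
    [0,0,-16.2,0.012,-0.28,-0.1,0.02],
    [0,0,-16.2,0.014,-0.33,-0.1,0.02],
    [0,0,-16.2,0.016,-0.38,-0.1,0.02],
    [0,0,-16.2,0.017,-0.43,-0.1,0.02],
    [0,0,-16.2,0.018,-0.47,-0.1,0.02],
    [0,0,-16.2,0.018,-0.5,-0.09,0.02],
    [0,0,-16.2,0.018,-0.514,-0.06,0.02],
    [0,0,-16.2,0.018,-0.514,-0.03,0.02],
    [0,0,-16.2,0.018,-0.514,-0.03,0.02],
    [0,0,-16.2,0.018,-0.514,-0.03,0.02],
    [0,0,-16.2,0.018,-0.514,-0.03,0.02],
  ],
)

```text
time: 6.85
eef_pos: [518.6, 135.0, 40.6]
orientation: [-0.0, 0.995, 0.103, 0.001]
force: [-0.1, -0.2, -1.2]
grip_width: 0.382
grasp_force: 59.9
```

```bash
python3 - <<'E'
from h import *
save("side","pics/g.png",(170,230,370,420),3)
E
python3 go.py place stone
```

```text
t 6.9 tcp [518.5 135.   40.5] tilt 0.11 w 0.386 F 59.9 [-0.4 -0.2 -0.9] q [0.19 0.51 1.72 0.   0.91 1.55]
place stone world [5.1869e+02 1.3458e+02 2.1000e-01] az -0.01 d [0.     0.0004 0.0405] q6~ 1.62
```

View pics/g.png

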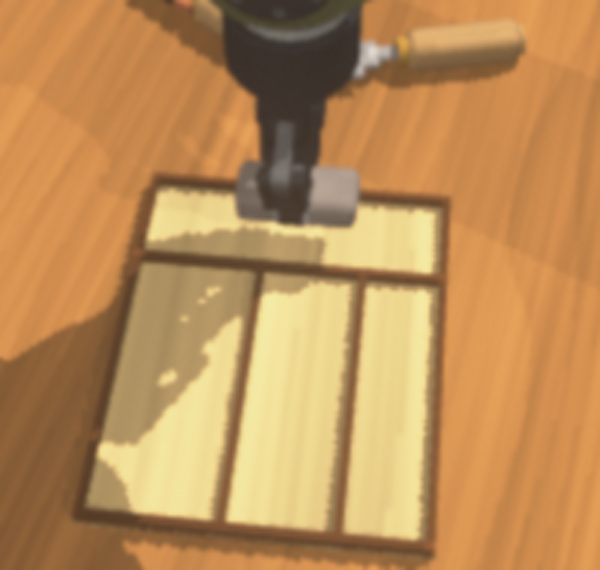

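The stone hangs level over the cross bay and lies along it (crop about (300,195)). I'll lower it, release and lift.

step_arm(
  commands=[
    [0,0,0,0,0,0.012,0.02],
    [0,0,0,0,0,0.02,0.02],
    [0,0,0,0,0,0.0255,0.02],
    [0,0,0,0,0,0.0255,0.02],
    [0,0,0,0,0,0.0255,0.02],
    [0,0,0,0,0,0.0255,0.045],
    [0,0,0,0,0,0.0255,0.045],
    [0,0,0,0,0,0.0255,0.045],
    [0,0,0,0,0,0.015,0.045],
    [0,0,0,0,0,-0.02,0.05],
    [0,0,0,0,0,-0.06,0.05],
    [0,0,0,0,0,-0.08,0.05],
    [0,0,0,0,0,-0.08,0.05],
  ],
)

```text
time: 8.52
eef_pos: [518.6, 135.2, 121.2]
orientation: [-0.0, 0.995, 0.103, 0.002]
force: [-0.2, -0.5, 0.4]
grip_width: 0.584
grasp_force: 0.0
```

```bash
python3 go.py pick broad_chisel
```

```text
t 8.53 tcp [518.6 135.2 121.2] tilt 0.2 w 0.584 F 0.0 [-0.2 -0.5  0.4] q [ 0.19  0.39  1.68 -0.    1.07  1.55]
pick broad_chisel world [ 4.752e+02 -3.286e+01  4.200e-01] az -11.96 d [-0.0774  0.1556  0.1209] q6~ 1.09
```

step_arm(
  commands=[
    [0,0,-6,-0.02,0.04,0.01,0.05],
    [0,0,-12,-0.04,0.08,0.02,0.05],
    [0,0,-12,-0.06,0.12,0.04,0.05],
    [0,0,-12,-0.077,0.156,0.05,0.05],
    [0,0,-12,-0.077,0.156,0.06,0.05],
    [0,0,-12,-0.077,0.156,0.06,0.05],
    [0,0,-12,-0.077,0.156,0.08,0.05],
    [0,0,-12,-0.077,0.156,0.1,0.05],
    [0,0,-12,-0.077,0.156,0.111,0.05],
    [0,0,-12,-0.077,0.156,0.111,0.05],
    [0,0,-12,-0.077,0.156,0.111,0.05],
    [0,0,-12,-0.077,0.156,0.111,0.015],
    [0,0,-12,-0.077,0.156,0.111,0.015],
    [0,0,-12,-0.077,0.156,0.111,0.015],
    [0,0,-12,-0.077,0.156,0.111,0.015],
    [0,0,-12,-0.077,0.156,0.111,0.015],
    [0,0,-12,-0.077,0.156,0.111,0.015],
  ],
)

```text
time: 10.65
eef_pos: [475.0, -33.5, 9.1]
orientation: [0.0, 0.978, 0.206, 0.001]
force: [-2.5, 0.3, 8.2]
grip_width: 0.285
grasp_force: 59.4
```

```bash
python3 go.py place broad_chisel
```

```text
t 10.65 tcp [475.  -33.5   9.1] tilt 0.07 w 0.285 F 59.4 [-2.5  0.3  8.2] q [-0.15  0.46  1.9   0.    0.78  1.01]
place broad_chisel world [550.55 255.68   1.78] az -78.0 d [ 0.1859 -0.234   0.0092] q6~ 0.23
```

step_arm(
  commands=[
    [0,0,0,0,0,-0.03,0.015],
    [0,0,0,0,0,-0.07,0.015],
    [0,0,-8,0.01,-0.013,-0.09,0.015],
    [0,0,-16,0.03,-0.038,-0.09,0.015],
    [0,0,-24,0.05,-0.063,-0.09,0.015],
    [0,0,-33,0.07,-0.088,-0.09,0.015],
    [0,0,-42,0.09,-0.113,-0.09,0.015],
    [0,0,-51,0.11,-0.138,-0.09,0.015],
    [0,0,-60,0.13,-0.164,-0.09,0.015],
    [0,0,-69,0.15,-0.189,-0.09,0.015],
    [0,0,-78,0.17,-0.214,-0.08,0.015],
    [0,0,-78,0.186,-0.234,-0.06,0.015],
    [0,0,-78,0.186,-0.234,-0.04,0.015],
    [0,0,-78,0.186,-0.234,-0.03,0.015],
    [0,0,-78,0.186,-0.234,-0.03,0.015],
    [0,0,-78,0.186,-0.234,-0.03,0.015],
    [0,0,-78,0.186,-0.234,-0.03,0.015],
  ],
)

```text
time: 12.78
eef_pos: [550.5, 255.7, 39.1]
orientation: [0.0, 0.631, 0.776, 0.001]
force: [-0.9, -1.1, -1.5]
grip_width: 0.289
grasp_force: 59.2
```

```bash
python3 - <<'E'
from h import *
save("side","pics/i.png",(170,230,370,420),3)
E
python3 go.py place broad_chisel
```

```text
t 12.82 tcp [550.4 255.7  38.9] tilt 0.06 w 0.286 F 59.2 [ 0.9 -0.4 -1.6] q [0.37 0.64 1.51 0.   0.99 0.17]
place broad_chisel world [550.55 255.68   1.78] az -0.01 d [-0.      0.0001  0.0389] q6~ 0.23
```

View pics/i.png

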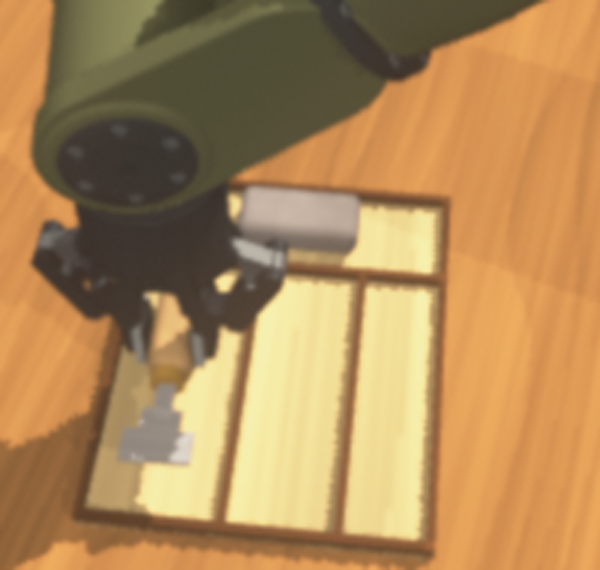

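The stone sits in the cross bay (crop (300,220)), and the broad chisel hangs aligned over the wide lane (blade (155,445)). I'll lower and release.

step_arm(
  commands=[
    [0,0,0,0,0,0.012,0.015],
    [0,0,0,0,0,0.02,0.015],
    [0,0,0,0,0,0.0252,0.015],
    [0,0,0,0,0,0.0252,0.015],
    [0,0,0,0,0,0.0252,0.015],
    [0,0,0,0,0,0.0252,0.04],
    [0,0,0,0,0,0.0252,0.04],
    [0,0,0,0,0,0.0252,0.04],
    [0,0,0,0,0,0.015,0.04],
    [0,0,0,0,0,-0.02,0.05],
    [0,0,0,0,0,-0.06,0.05],
    [0,0,0,0,0,-0.08,0.05],
    [0,0,0,0,0,-0.08,0.05],
  ],
)

```text
time: 14.45
eef_pos: [550.8, 256.1, 120.3]
orientation: [0.001, 0.63, 0.776, 0.002]
force: [-0.1, -0.2, -0.7]
grip_width: 0.586
grasp_force: 0.0
```

```bash
python3 go.py pick medium_chisel
```

```text
t 14.45 tcp [550.8 256.1 120.3] tilt 0.2 w 0.586 F 0.0 [-0.1 -0.2 -0.7] q [0.37 0.53 1.47 0.   1.14 0.17]
pick medium_chisel world [ 468.44 -260.37    2.74] az -55.22 d [-0.4887 -0.187   0.1194] q6~ -1.68
```

step_arm(
  commands=[
    [0,0,-6,-0.04,-0.015,0,0.05],
    [0,0,-12,-0.09,-0.034,0,0.05],
    [0,0,-18,-0.14,-0.054,0,0.05],
    [0,0,-24,-0.19,-0.073,0,0.05],
    [0,0,-30,-0.24,-0.092,0,0.05],
    [0,0,-36,-0.29,-0.111,0,0.05],
    [0,0,-42,-0.34,-0.13,0,0.05],
    [0,0,-48,-0.39,-0.149,0,0.05],
    [0,0,-55.2,-0.44,-0.168,0.01,0.05],
    [0,0,-55.2,-0.489,-0.187,0.03,0.05],
    [0,0,-55.2,-0.489,-0.187,0.05,0.05],
    [0,0,-55.2,-0.489,-0.187,0.06,0.05],
    [0,0,-55.2,-0.489,-0.187,0.08,0.05],
    [0,0,-55.2,-0.489,-0.187,0.1,0.05],
    [0,0,-55.2,-0.489,-0.187,0.11,0.05],
    [0,0,-55.2,-0.489,-0.187,0.11,0.05],
    [0,0,-55.2,-0.489,-0.187,0.11,0.05],
  ],
)

```text
time: 16.58
eef_pos: [467.8, -261.2, 9.0]
orientation: [0.0, 0.199, 0.98, -0.0]
force: [0.4, -0.1, -0.5]
grip_width: 0.584
grasp_force: 0.0
```

step_arm(
  commands=[
    [0,0,0,0,0,0,0.015],
    [0,0,0,0,0,0,0.015],
    [0,0,0,0,0,0,0.015],
    [0,0,0,0,0,0,0.015],
    [0,0,0,0,0,0,0.015],
    [0,0,0,0,0,0,0.015],
  ],
)

```text
time: 17.32
eef_pos: [467.8, -261.4, 9.2]
orientation: [0.001, 0.199, 0.98, -0.0]
force: [-0.8, 1.5, 5.9]
grip_width: 0.287
grasp_force: 59.1
```

```bash
python3 go.py place medium_chisel
```

```text
t 17.32 tcp [ 467.8 -261.4    9.2] tilt 0.09 w 0.287 F 59.1 [-0.8  1.5  5.9] q [-0.58  0.56  1.73  0.    0.85 -1.75]
place medium_chisel world [482.04 241.34   1.78] az 55.21 d [0.1832 0.4684 0.0088] q6~ 0.26
```

step_arm(
  commands=[
    [0,0,0,0,0,-0.03,0.015],
    [0,0,0,0,0,-0.07,0.015],
    [0,0,5,0.01,0.026,-0.09,0.015],
    [0,0,11,0.028,0.072,-0.09,0.015],
    [0,0,17,0.046,0.118,-0.09,0.015],
    [0,0,23,0.064,0.164,-0.09,0.015],
    [0,0,29,0.082,0.21,-0.09,0.015],
    [0,0,35,0.1,0.256,-0.09,0.015],
    [0,0,41,0.118,0.302,-0.09,0.015],
    [0,0,47,0.136,0.348,-0.09,0.015],
    [0,0,53,0.154,0.394,-0.09,0.015],
    [0,0,55.2,0.172,0.44,-0.085,0.015],
    [0,0,55.2,0.183,0.468,-0.065,0.015],
    [0,0,55.2,0.183,0.468,-0.045,0.015],
    [0,0,55.2,0.183,0.468,-0.03,0.015],
    [0,0,55.2,0.183,0.468,-0.03,0.015],
    [0,0,55.2,0.183,0.468,-0.03,0.015],
    [0,0,55.2,0.183,0.468,-0.03,0.015],
  ],
)

```text
time: 19.58
eef_pos: [481.9, 241.1, 39.1]
orientation: [0.0, 0.631, 0.776, 0.001]
force: [0.1, 0.3, -0.2]
grip_width: 0.291
grasp_force: 58.6
```

```bash
python3 - <<'E'
from h import *
save("side","pics/j.png",(170,230,370,420),3)
E
python3 go.py place medium_chisel
```

```text
t 19.62 tcp [481.9 241.1  39. ] tilt 0.06 w 0.29 F 58.6 [-0.1  0.5  0. ] q [ 0.4   0.51  1.72 -0.    0.91  0.19]
place medium_chisel world [482.04 241.34   1.78] az -0.01 d [0.0002 0.0002 0.039 ] q6~ 0.26
```

View pics/j.png

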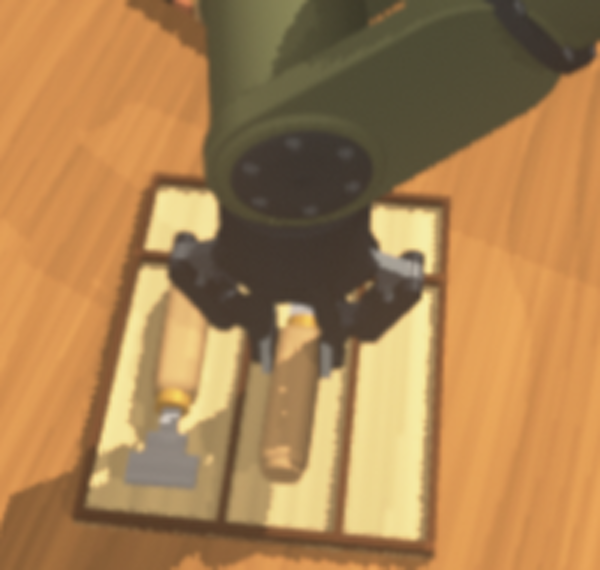

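The broad chisel lies in the wide lane (crop (175,390)), and the medium hangs aligned over the middle lane (290,400). I'll lower and release.

step_arm(
  commands=[
    [0,0,0,0,0,0.012,0.015],
    [0,0,0,0,0,0.02,0.015],
    [0,0,0,0,0,0.0252,0.015],
    [0,0,0,0,0,0.0252,0.015],
    [0,0,0,0,0,0.0252,0.015],
    [0,0,0,0,0,0.0252,0.04],
    [0,0,0,0,0,0.0252,0.04],
    [0,0,0,0,0,0.0252,0.04],
    [0,0,0,0,0,0.015,0.04],
    [0,0,0,0,0,-0.02,0.05],
    [0,0,0,0,0,-0.06,0.05],
    [0,0,0,0,0,-0.08,0.05],
    [0,0,0,0,0,-0.08,0.05],
  ],
)

```text
time: 21.25
eef_pos: [482.2, 241.4, 120.2]
orientation: [0.001, 0.63, 0.776, 0.002]
force: [0.0, 0.8, -0.3]
grip_width: 0.585
grasp_force: 0.0
```

```bash
sed -i 's/"narrow_chisel":0}/"narrow_chisel":np.pi}/' go.py; python3 go.py pick narrow_chisel
```

```text
t 21.25 tcp [482.2 241.4 120.2] tilt 0.2 w 0.585 F 0.0 [ 0.   0.8 -0.3] q [ 0.4   0.39  1.67 -0.    1.07  0.19]
pick narrow_chisel world [ 636.92 -136.54    3.25] az -84.26 d [-0.4017  0.0735  0.1202] q6~ -1.89
```

step_arm(
  commands=[
    [0,0,-8,-0.03,0.006,0,0.05],
    [0,0,-16,-0.07,0.013,0,0.05],
    [0,0,-24,-0.11,0.02,0,0.05],
    [0,0,-32,-0.15,0.027,0,0.05],
    [0,0,-40,-0.19,0.035,0,0.05],
    [0,0,-48,-0.23,0.042,0,0.05],
    [0,0,-56,-0.27,0.049,0,0.05],
    [0,0,-64,-0.31,0.057,0,0.05],
    [0,0,-72,-0.35,0.064,0.01,0.05],
    [0,0,-80,-0.38,0.07,0.03,0.05],
    [0,0,-84.3,-0.402,0.0735,0.05,0.05],
    [0,0,-84.3,-0.402,0.0735,0.05,0.05],
    [0,0,-84.3,-0.402,0.0735,0.06,0.05],
    [0,0,-84.3,-0.402,0.0735,0.08,0.05],
    [0,0,-84.3,-0.402,0.0735,0.1,0.05],
    [0,0,-84.3,-0.402,0.0735,0.11,0.05],
    [0,0,-84.3,-0.402,0.0735,0.11,0.05],
    [0,0,-84.3,-0.402,0.0735,0.11,0.05],
  ],
)

```text
time: 23.5
eef_pos: [636.2, -137.4, 8.9]
orientation: [0.0, -0.053, 0.999, -0.0]
force: [0.6, -0.9, -0.2]
grip_width: 0.583
grasp_force: 0.0
```

step_arm(
  commands=[
    [0,0,0,0,0,0,0.015],
    [0,0,0,0,0,0,0.015],
    [0,0,0,0,0,0,0.015],
    [0,0,0,0,0,0,0.015],
    [0,0,0,0,0,0,0.015],
    [0,0,0,0,0,0,0.015],
  ],
)

```text
time: 24.25
eef_pos: [636.4, -137.4, 9.2]
orientation: [0.001, -0.053, 0.999, -0.0]
force: [-1.6, -0.3, 5.3]
grip_width: 0.288
grasp_force: 60.1
```

```bash
python3 go.py place narrow_chisel
```

```text
t 24.25 tcp [ 636.4 -137.4    9.2] tilt 0.09 w 0.288 F 60.1 [-1.6 -0.3  5.3] q [-0.27  0.76  1.37  0.    1.01 -1.95]
place narrow_chisel world [427.23 229.87   1.78] az 84.31 d [0.1687 0.3875 0.0088] q6~ 0.29
```

step_arm(
  commands=[
    [0,0,0,0,0,-0.03,0.015],
    [0,0,0,0,0,-0.07,0.015],
    [0,0,8,0.009,0.02,-0.09,0.015],
    [0,0,16,0.026,0.06,-0.09,0.015],
    [0,0,24,0.044,0.1,-0.09,0.015],
    [0,0,32,0.061,0.14,-0.09,0.015],
    [0,0,40,0.078,0.18,-0.09,0.015],
    [0,0,48,0.096,0.22,-0.09,0.015],
    [0,0,56,0.113,0.26,-0.09,0.015],
    [0,0,64,0.131,0.3,-0.09,0.015],
    [0,0,72,0.148,0.34,-0.09,0.015],
    [0,0,80,0.161,0.37,-0.085,0.015],
    [0,0,84.3,0.169,0.3875,-0.07,0.015],
    [0,0,84.3,0.169,0.3875,-0.05,0.015],
    [0,0,84.3,0.169,0.3875,-0.03,0.015],
    [0,0,84.3,0.169,0.3875,-0.03,0.015],
    [0,0,84.3,0.169,0.3875,-0.03,0.015],
    [0,0,84.3,0.169,0.3875,-0.03,0.015],
  ],
)

```text
time: 26.5
eef_pos: [426.9, 230.1, 39.1]
orientation: [0.0, 0.63, 0.776, 0.001]
force: [-0.4, 0.3, -0.0]
grip_width: 0.287
grasp_force: 59.1
```

```bash
python3 - <<'E'
from h import *
save("side","pics/k.png",(170,230,370,420),3)
E
python3 go.py place narrow_chisel
```

```text
t 26.55 tcp [426.8 230.1  39. ] tilt 0.07 w 0.287 F 59.1 [ 0.4  0.  -0.8] q [ 0.42  0.42  1.87 -0.    0.85  0.21]
place narrow_chisel world [427.23 229.87   1.78] az 0.0 d [-0.0003  0.0004  0.039 ] q6~ 0.29
```

View pics/k.png

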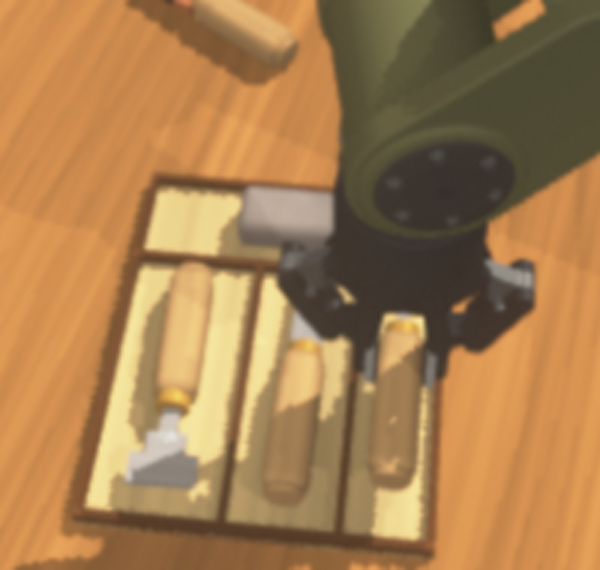

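The medium chisel lies in the middle lane (crop (295,420)), and the narrow one hangs aligned over the narrow lane (395,410). I'll lower, release and retreat sideways, clear of the view.

step_arm(
  commands=[
    [0,0,0,0,0,0.012,0.015],
    [0,0,0,0,0,0.02,0.015],
    [0,0,0,0,0,0.0252,0.015],
    [0,0,0,0,0,0.0252,0.015],
    [0,0,0,0,0,0.0252,0.015],
    [0,0,0,0,0,0.0252,0.038],
    [0,0,0,0,0,0.0252,0.038],
    [0,0,0,0,0,0.0252,0.038],
    [0,0,0,0,0,0.015,0.038],
    [0,0,0,0,0,-0.02,0.05],
    [0,0,0,0,0,-0.07,0.05],
    [0,0,0,0,0,-0.12,0.05],
    [0,0,0,-0.05,-0.01,-0.14,0.05],
    [0,0,0,-0.1,-0.02,-0.15,0.05],
    [0,0,0,-0.15,-0.03,-0.15,0.05],
    [0,0,0,-0.2,-0.03,-0.15,0.05],
    [0,0,0,-0.25,-0.03,-0.15,0.05],
    [0,0,0,-0.3,-0.03,-0.15,0.05],
    [0,0,0,-0.35,-0.03,-0.15,0.05],
    [0,0,0,-0.35,-0.03,-0.15,0.05],
  ],
)

```text
time: 29.05
eef_pos: [468.9, -121.2, 188.7]
orientation: [0.0, 0.632, 0.775, 0.0]
force: [0.7, 0.5, -0.1]
grip_width: 0.59
grasp_force: 0.0
```

```bash
python3 - <<'E'
from p import *
import json
P=json.load(open("P.json")); im=grab_frame("top"); S=5
o=im[155:275,90:240,::-1]; o=cv2.resize(o,None,fx=S,fy=S,interpolation=cv2.INTER_CUBIC)
for x,y,L,w,h in((-29.5,56,67.5,13,17),(-29.5,-14,67.5,13,17),(-29.5,-70,67.5,13,17),(82.5,0,17,37.5,28)):
    q=np.array([(proj("top",a)-[90,155])*S for a in T(P["tray"],[[x-L,y-w,h],[x+L,y-w,h],[x+L,y+w,h],[x-L,y+w,h]])]).round().astype(np.int32)
    cv2.polylines(o,[q],True,(0,0,255),1)
cv2.imwrite("pics/l.png",o)
save("top","pics/m.png",None,1.4)
E
python3 go.py
```

```text
t 29.15 tcp [ 468.7 -118.8  188.6] tilt 0.01 w 0.583 F 0.0 [ 0.4  1.3 -0.6] q [-0.32  0.19  1.76  0.    1.19 -0.53]
```

View pics/l.png

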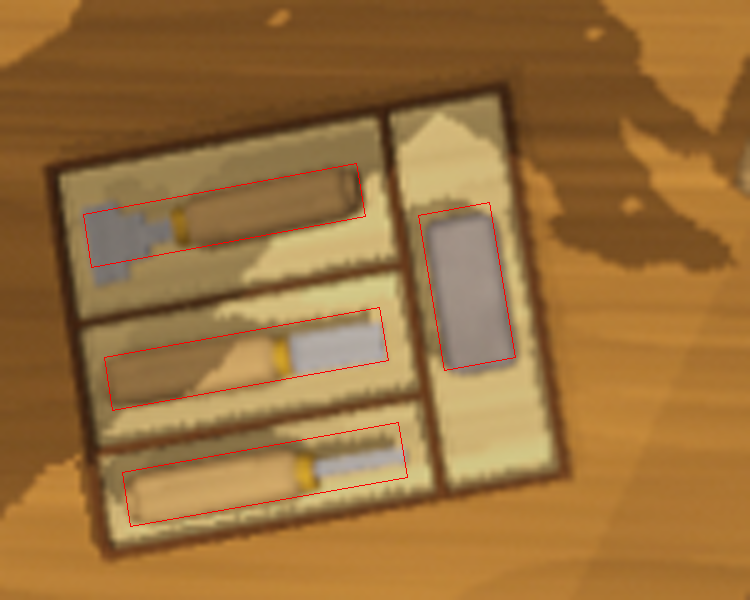

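View pics/m.png

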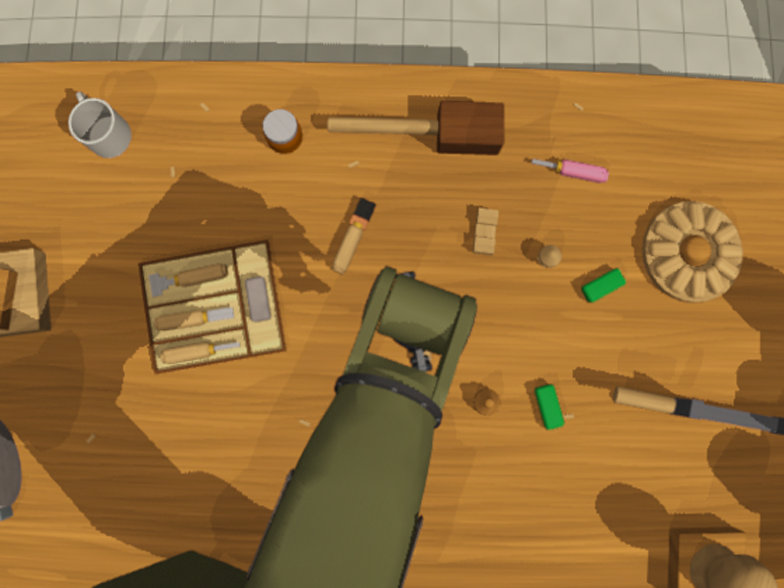

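The final view shows all four items on the tray floor, each in its own lane and within about 2 mm of the targets. The stone lies flat along the cross bay. The brush and offcut haven't moved; the rasp is hidden under the arm, but nothing came near it. I'll hand in.

```bash
python3 -c "
from rig import arm
print(arm.hand_in())"
```

```text
the job is handed in; nothing more can be done
None
```

I handed the job in at about 29 s: the three chisels lie in their matching lanes and the grey stone lies flat along the cross bay, with the rasp, brush and offcut left alone (the arm hid the rasp in the last picture).

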